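# Stand the fallen flask up and twist its stopper tight

## Robot

A 6-joint arm with a two-finger parallel gripper is mounted at the origin on a cart in front of the work surface, level with it; the furniture and walls round the work are solid. World frame = base frame: x ahead of the robot, y to its left, z up, the work surface at z = 0. Lengths are in m, angles in rad, forces in N, time in s.
With the tool pointing down it reaches from about 0.325 to 0.775 m from the base axis. Payload 5.5 kg.
Tool frame: the origin (TCP) lies between the finger pads; the fingertips stand 8 mm ahead of it and the grasp point (between the pads) lies 11 mm behind it (tcp_to_tips is the distance from the TCP to the fingertips, in m); z points along the fingers, y is the line along which they close (so a half turn about z gives the same grasp; the last joint's range is limited). The gripper opens to 88 mm and grips with 3 to 60 N. Pads are 20 mm wide; open, the fingers measure 115 mm over their backs; the gripper's body (75 mm by 178 mm) begins 61 mm behind the grasp point.
Start: joints at [1.077, 0.091, 1.231, -0, 1.82, -0.057], TCP at [0.254, 0.544, 0.231] pointing down, gripper open.
Joint ranges: [-2.87, 2.87], [-0.86, 2.18], [0.17, 2.46], [-1.51, 4.65], [0.06, 2.69], [-2.65, 2.65]. Speed limits (rad/s): [2.57, 2.57, 3.01, 3.14, 3.14, 3.14].

## Interface

Orientations are given as a unit quaternion [w, x, y, z].
In Python, from bench import * gives the robot as it stands. Calls block until the motion is done:
- move_to(position, orientation): joint-space move of the TCP to a pose.
- move_l(position, speed=0.15, orientation=None): straight line of the TCP; orientation=None keeps the orientation; speed is the mean speed in m/s.
- movej(angles): joint-space move.
- gripper_open() and close(): open the fingers fully, or close them until they stop; the grip force is fixed at half the most.
- hold(seconds).
- inverse_kinematics(position, orientation): joint angles nearest the present ones, or None.
- state(): the state.
- get_image(name): name is "scene" or "side" or "wrist"; returns a dict with "frame" (420x560x3 uint8, blue, green, red), "depth" (420x560 float32, m along the optical axis (not along the pixel's ray), 0 where there is no reading), "camera_matrix" (3x3 intrinsics, pixels), "view" (4x4, takes a point from world to camera coordinates). Camera axes: x right, y up, looking along -z (the intrinsics and any distortion apply to the point x, -y, -z); pixel columns grow to the right and rows downward; lengths in m; the calibration is good to about 2 mm. A picture is of the moment at which its call begins.
A pose or a line that the arm cannot do raises IKError and nothing moves.
- job_done(): hands the job in; it is judged then, once.
The state is a dict: "time": time; "joint_pos": joint angles; "dq": joint speeds; "joint_torque": joint torques, N m; "ee_pos": TCP position; "ee_rot": TCP orientation; "ft_force": force on the tool from outside, world axes, zero at the start; "moment": the same for the moment, N m; "finger_gap": finger opening in m; "finger_force": force on a finger pad.
Only numpy, scipy, OpenCV 4.12 (cv2) and the standard library are available. Lean on these libraries where they do the work, as an engineer would, in place of code of your own. Each camera call takes 0.05 s, during which the arm holds its last target. There are 200 camera calls.

## Task

The square steel flask has toppled over and its stopper has worked loose. Gently stand it upright in the middle of the round cork mat, then press the orange-winged stopper fully down and turn it clockwise as far as it goes, so that it holds. Leave the sugar bowl, creamer tin, blue mug and tall bottle where they stand.

Things in the scene. Friction and masses are not known exactly. Their poses are not given: they have to be found in the camera images.
- flask_mid (a point): centre of the body of a loose square flask of brushed steel that starts lying on one flat side. The body is a rounded box 60 x 60 mm and 120 mm tall with a black foot band; this point lies on the long axis, 60 mm from the foot. z runs along the flask from the foot to the stopper; x and y are normal to the flat sides
- flask: the same flask, about 0.41 kg with its stopper; origin at the centre of its foot, axes as for flask_mid. Above the body a neck, 42 to 45 mm across, ends 150 mm from the foot; the stopper's top is 194 mm from the foot while loose and 187 mm when home
- stopper_grip (a point): point on the stopper's axis near the middle of its orange wing, turning with it. The wing is a bar 42 mm long, 14 mm thick, standing from 16 mm below this point to 15 mm above it on a black disc 42 mm across. z points out of the flask; the wing's length lies at +1.3 rad about z from this point's x axis, and along the flask's x axis when the stopper is at its stop
- stopper_press (a joint): how far the tapered stopper is pressed into the neck, in m: 0 is 7 mm proud (start), 0.007 fully down. It takes about 8 N and stays where it is left
- stopper_turn (a joint): turn of the stopper relative to the flask, in rad, clockwise seen from above the standing flask: starts at 0 to 0.15 (loose), 1.3 is its stop, with the wing square to the flask's sides. Friction takes about 0.13 N m, so the free-standing flask turns along unless the stopper is pressed down firmly (about 15 N, which is more than it takes to push it home) during the turn
- mat: round cork mat fixed on the counter, 140 mm across, 5 mm thick; origin at the centre of its underside
- sugar_bowl: small clear glass bowl with sugar cubes, 77 mm across, 54 mm tall; bystander, to be left alone; origin at the centre of its underside
- creamer: tin with a blue lid, 55 mm across, 82 mm tall; bystander, to be left alone; origin at the centre of its underside
- blue_mug: blue mug, 85 mm body, 96 mm tall; bystander, to be left alone; origin at the centre of its underside
- tall_bottle: tall clear-and-dark bottle with a yellow cap, 58 mm across, 208 mm tall, standing; bystander, to be left alone; origin at the centre of its underside
There are look-alikes about, which are no part of the job. Several things have the shape of the mat; the one meant has the colours described above. Leave any red look-alike of the flask alone.

How it is judged:
On the way, in this order (a step that is already met when the one before it is completed fails the run):
1. the flask stands upright in the middle of the mat (angle between flask_mid's own z axis and vertical below 0.08 rad and horizontal distance between flask_mid and mat below 0.025 m and height (world z) of flask below 0.009 m), for 0.2 s.
2. the stopper is pressed fully down and turned clockwise to its stop while the flask stands on the mat (all of step 1 and value of joint stopper_press above 0.0055 m and value of joint stopper_turn above 1.12 rad), for 0.2 s.
At the end, for the whole second after the job is handed in: The flask stands still and upright (within 0.08 rad) on the mat (the centre of its foot below 9 mm over the counter), its axis within 25 mm of the mat's centre, with the stopper pressed in at least 5.5 mm of 7 mm and turned to at least 1.12 rad of 1.3 rad (all of step 2 and linear speed of flask below 0.03 m/s); the robot touches nothing.
It fails at once if a bystander (sugar bowl) is moved more than 30 mm or tipped (distance of sugar_bowl from where it was at the start of the episode above 0.03 m or angle between sugar_bowl's own z axis and vertical above 0.35 rad).
It fails at once if a bystander (creamer) is moved more than 30 mm or tipped (distance of creamer from where it was at the start of the episode above 0.03 m or angle between creamer's own z axis and vertical above 0.35 rad).
It fails at once if a bystander (blue mug) is moved more than 30 mm or tipped (distance of blue_mug from where it was at the start of the episode above 0.03 m or angle between blue_mug's own z axis and vertical above 0.35 rad).
It fails at once if a bystander (tall bottle) is moved more than 30 mm or tipped (distance of tall_bottle from where it was at the start of the episode above 0.03 m or angle between tall_bottle's own z axis and vertical above 0.35 rad).
It fails at once if the flask is dropped or slammed on the mat (over 100 N) (contact force between flask and mat above 100 N).
It also fails if it takes over 67 s, if anything falls off the work surface, if the arm or the gripper's body presses on something with over 40 N, if the wrist force passes 120 N, or if a joint passes its speed limit or range.

## Working session

There is one attempt and no reset: what is moved stays moved. The work goes in short steps, each a Python script; the robot and the scene stay as the last script left them, time stands still between calls to the robot, and variables do not carry over. Pictures are saved under pics/ and viewed, at most 10 in all, crops included, and the job is handed in when it is done.

```bash
mkdir -p pics; ls
cat > h.py <<'E'
from bench import *
import numpy as np, cv2, pickle
from scipy.spatial.transform import Rotation as R
def pts(im):
    K=np.array(im["camera_matrix"]);V=np.array(im["view"]);d=np.array(im["depth"])
    v,u=np.mgrid[:d.shape[0],:d.shape[1]]
    p=np.stack([(u-K[0,2])/K[0,0]*d,-(v-K[1,2])/K[1,1]*d,-d],-1)
    return (p-V[:3,3])@V[:3,:3]
def quat(x,z):
    "tool x, z axes -> wxyz"
    z=np.array(z,float);z/=np.linalg.norm(z);x=np.array(x,float);x-=z*(x@z);x/=np.linalg.norm(x)
    return R.from_matrix(np.stack([x,np.cross(z,x),z],1)).as_quat(scalar_first=True)
E
python3 - <<'E'
from h import *
for n in("scene","side"):
    im=get_image(n);pickle.dump(im,open(n+".pkl","wb"));f=np.array(im["frame"])
    cv2.imwrite(f"pics/{n}0.png",cv2.resize(f,(800,600)))
print(state())
E
```

```text
pics
{'time': 0.1, 'joint_pos': array([ 1.07732713e+00,  9.17839737e-02,  1.23179955e+00,  7.55064310e-06,
        1.81975347e+00, -5.67156567e-02]), 'dq': array([ 0.00051961, -0.00204207, -0.00334009, -0.00073701,  0.00080484,
        0.00145523]), 'joint_torque': array([ 2.68696116e-03, -4.47860205e+01, -4.07567275e+01,  7.01290858e-02,
        2.85110611e-02, -9.49030823e-05]), 'ee_pos': array([0.25369028, 0.54345557, 0.22960043]), 'ee_rot': array([-2.40434484e-04,  2.16644241e-01,  9.76250230e-01, -8.38381243e-04]), 'ft_force': array([-1.44957635,  0.21912756, -0.27643436]), 'moment': array([ 0.03109511, -0.01472109,  0.00751156]), 'finger_force': 0.0, 'finger_gap': 0.08745011922514954}
```

View pics/scene0.png

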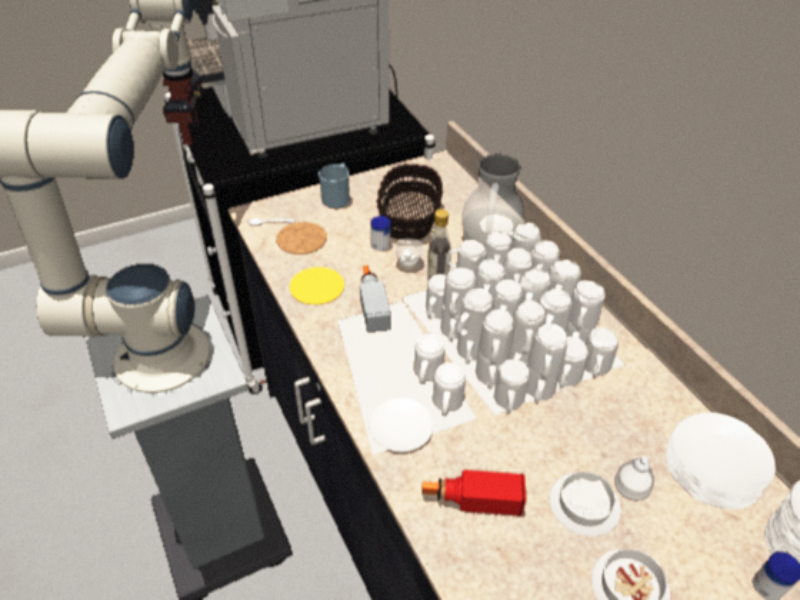

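View pics/side0.png

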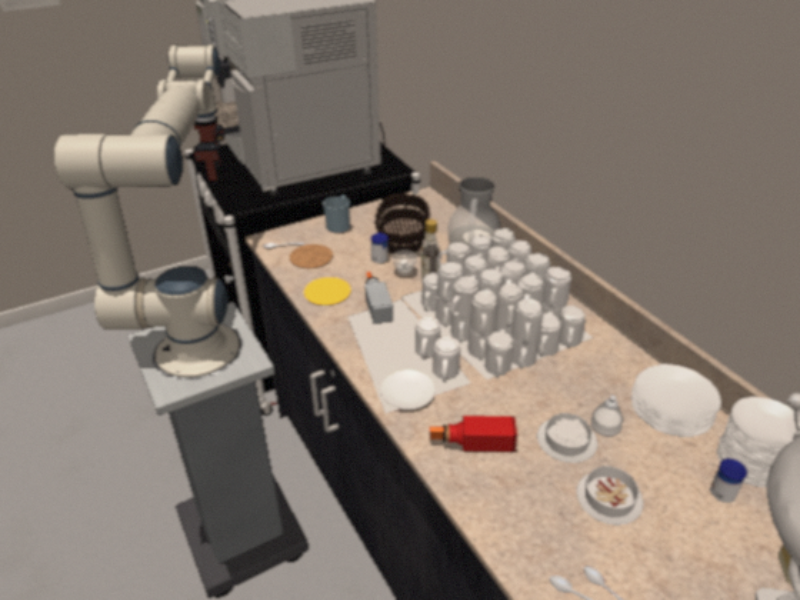

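Candidates (scene, 800-px picture): the flask could be the grey one lying at (375,300) or the red look-alike at (490,492). The mat could be cork at (301,237), yellow at (317,285) or the white plate at (400,425). I choose the grey flask and the cork mat. Bystanders are the mug at (335,185), creamer (381,232), bowl (408,257) and bottle (440,250).

Run:
```python
from h import *
im=pickle.load(open("scene.pkl","rb"));f=np.array(im["frame"]);P=pts(im)
q=lambda u,v:P[int(v*.7),int(u*.7)].round(3)
for n,u,v in[("mat",301,237),("yellow",317,285),("flask",372,290),("flaskfoot end",377,318),("stopper",367,272),("mug",335,190),("creamer",381,222),("bowl",408,257),("bottle",440,218),("bottle lo",438,262),("basket",410,215),("spoon",270,220),("mugs",437,300)]:print(n,q(u,v))
hsv=cv2.cvtColor(f,cv2.COLOR_BGR2HSV)
# mat
m=np.zeros(f.shape[:2],bool);m[150:182,190:232]=1
m&=(hsv[...,1]>110)&(abs(P[...,2]-.005)<.008)
p=P[m];print("mat",len(p),p.mean(0),p.min(0),p.max(0))
m=np.zeros(f.shape[:2],bool);m[180:236,246:280]=1
m&=(P[...,2]>.02)&(P[...,2]<.1)
p=P[m];print("flask",len(p),p.mean(0),p.min(0),p.max(0));
t=p[p[:,2]>.052];print("top",len(t),np.median(t[:,2]),cv2.minAreaRect(t[:,:2].astype(np.float32)))
cv2.imwrite("pics/crop1.png",cv2.resize(f[100:250,150:350],(800,600),interpolation=cv2.INTER_CUBIC))
```

```text
mat [0.442 0.272 0.001]
yellow [0.403 0.058 0.011]
flask [ 0.502 -0.065  0.053]
flaskfoot end [ 0.472 -0.152  0.052]
stopper [0.519 0.005 0.051]
mug [0.576 0.336 0.071]
creamer [0.623 0.139 0.081]
bowl [0.649 0.033 0.033]
bottle [ 0.688 -0.055  0.204]
bottle lo [ 0.685 -0.06   0.072]
basket [0.757 0.222 0.005]
spoon [0.39  0.37  0.005]
mugs [ 0.622 -0.168  0.058]
mat 584 [0.44020596 0.25868085 0.00492174] [ 0.37404658  0.1912547  -0.00265562] [0.50736205 0.32892175 0.01282706]
flask 684 [ 0.49382637 -0.09553843  0.05302509] [ 0.449346   -0.16512281  0.02056684] [0.62766125 0.04344482 0.06957902]
top 469 0.059358593516648184 ((0.5028947591781616, -0.06566064804792404), (0.1917412132024765, 0.060391005128622055), 74.1193618774414)
```

View pics/crop1.png

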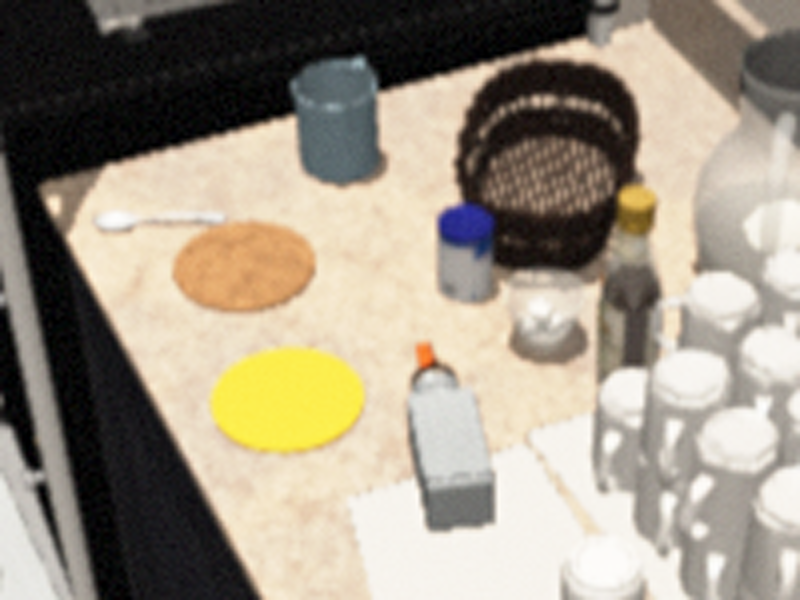

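The crop shows the grey steel flask (445,440) with its orange wing towards +y at (425,353), and the cork mat at (244,265), clear of the yellow disc. The measured top height (59 mm) and mat size (~137 mm) match. Next: check reach for candidate grasps, then look from above.

```bash
cat >> h.py <<'E'
UP=np.array([0,0,1.])
def pose(foot,F,G,a,s,g=.068,d=0.):
    "tool pose holding flask (foot, axis F) entering along G, leaned by a; d=extra back-off along tool z"
    F=np.array(F,float);G=np.array(G,float);z=np.cos(a)*G-np.sin(a)*F
    x=s*(np.sin(a)*G+np.cos(a)*F)
    return np.array(foot)+g*F+(.011-d)*z, quat(x,z)
def ik(p,q):
    r=inverse_kinematics(list(p),list(q));return None if r is None else np.array(r).round(2)
E
python3 - <<'E'
from h import *
h=np.array([.274,.962,0]);h/=np.linalg.norm(h)
foot=np.array([.477,-.158,.03]);mat=np.array([.441,.26,.006])
for s in(1,-1):
  for a in(0,.2,.35,.5,.7):
    A=ik(*pose(foot,h,-UP,a,s)),ik(*pose(foot+[0,0,.12],h,-UP,a,s));print(s,a,*A)
    for t in np.radians([-30,0,30,60,90,120]):
        r=ik(*pose(mat,UP,[np.cos(t),np.sin(t),0],a,s))
        if r is not None:print("   ",round(np.degrees(t)),r,ik(*pose(mat+[0,0,.1],UP,[np.cos(t),np.sin(t),0],a,s)))
# look
move_to([.49,-.07,.33],quat([h[0],h[1],0],-UP) if ik([.49,-.07,.33],quat(h,-UP)) is not None else quat(-h,-UP))
im=get_image("wrist");pickle.dump(im,open("w1.pkl","wb"));cv2.imwrite("pics/w1.png",np.array(im["frame"]))
print(state()["joint_pos"],state()["time"])
E
```

```text
1 0 [-0.25 -0.1   1.8  -0.    1.44  0.03] [-0.25 -0.17  1.64 -0.    1.66  0.03]
    -30 [ 1.15  0.26  2.03 -1.51  1.64 -2.41] None
    90 [-0.23  0.25  2.05  1.41  1.75 -0.74] [-0.23  0.01  2.07  1.46  1.78 -0.52]
    120 [-0.1   0.57  1.6   1.18  2.07 -0.7 ] [-0.1   0.39  1.62  1.27  2.13 -0.53]
1 0.2 [-0.12 -0.07  1.78 -0.2   1.46  0.18] [-0.12 -0.14  1.63 -0.2   1.68  0.14]
    -30 [ 1.13  0.1   2.05 -1.36  1.53 -2.55] None
    90 [-0.22  0.09  2.07  1.28  1.64 -0.62] [-0.22 -0.12  2.05  1.3   1.7  -0.4 ]
    120 [-0.09  0.44  1.63  1.06  1.98 -0.67] [-0.09  0.29  1.62  1.14  2.06 -0.51]
1 0.35 [-0.03 -0.02  1.76 -0.34  1.49  0.29] [-0.03 -0.1   1.62 -0.34  1.7   0.21]
    90 [-0.19 -0.02  2.07  1.17  1.57 -0.51] [-0.19 -0.2   2.02  1.18  1.66 -0.31]
    120 [-0.07  0.35  1.65  0.97  1.91 -0.64] [-0.07  0.21  1.61  1.03  2.01 -0.48]
1 0.5 [ 0.05  0.04  1.74 -0.47  1.54  0.38] [ 0.05 -0.05  1.61 -0.48  1.74  0.28]
    60 [-0.08 -0.66  2.46  1.12  1.08  0.  ] [-0.08 -0.8   2.35  1.02  1.2   0.24]
    90 [-0.14 -0.12  2.06  1.05  1.51 -0.4 ] [-0.14 -0.26  1.99  1.05  1.62 -0.21]
    
[... 950 characters left out ...]
 -0.18  2.01 -1.22  1.53  0.26]
    90 [-0.19 -0.02  2.07  1.17  1.57  2.63] None
    120 [-0.07  0.35  1.65  0.97  1.91  2.5 ] None
-1 0.5 None None
    -30 [ 1.06 -0.1   2.05 -1.1   1.4   0.34] [ 1.06 -0.24  1.98 -1.08  1.5   0.15]
    0 [ 0.93 -0.64  2.44 -1.12  0.9  -0.09] [ 0.93 -0.77  2.34 -0.97  1.03 -0.35]
    120 [-0.04  0.26  1.67  0.88  1.85  2.54] None
-1 0.7 None None
    -30 [ 0.97 -0.19  2.02 -0.9   1.35  0.15] [ 0.97 -0.29  1.92 -0.87  1.48 -0.01]
    0 [ 0.84 -0.64  2.34 -0.78  0.94 -0.42] [ 0.84 -0.72  2.21 -0.69  1.1  -0.59]
    120 [0.01 0.15 1.69 0.75 1.77 2.6 ] None
[-2.09304379e-01 -1.45288939e-01  1.28513583e+00  2.10057905e-04
  2.00208489e+00  6.68312328e-02] 2.5167
```

View pics/w1.png

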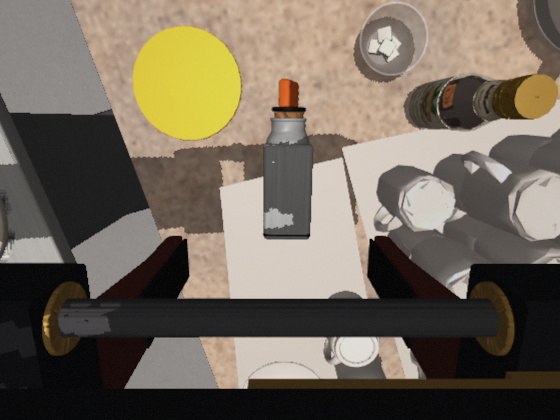

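The wrist view shows the flask: foot end (288,237), shoulder (288,145), orange wing (288,93). The nearest mug is at (425,205) and the bowl at (393,40). I'll fit the flask axis from depth and check clearance to the mugs.

Run:
```python
from h import *
im=pickle.load(open("w1.pkl","rb"));P=pts(im)
b=P[150:232,266:310].reshape(-1,3);b=b[(b[:,2]>.05)&(b[:,2]<.07)]
r=cv2.minAreaRect(b[:,:2].astype(np.float32));print("body",len(b),np.median(b[:,2]),r)
e=[]
for v in range(125,238,4):
    row=P[v,250:325];k=row[:,2]>.045
    if k.sum()>5:e.append([v,k.sum(),*row[k].min(0)[[0]],*row[k].max(0)[[0]],*((row[k][0]+row[k][-1])/2)])
print(np.array(e).round(3))
print("foot px",[P[v,288].round(3) for v in(230,234,236,238,240,242)])
print("wing",[P[v,u].round(3) for v,u in((82,283),(84,288),(93,288),(103,288),(82,297),(100,281),(100,297))])
for u,v in((405,200),(395,190),(440,200),(380,215),(500,150)):print("mug",u,v,P[v,u].round(3))
```

```text
body 3591 0.05977159634863729 ((0.49753016233444214, -0.09242837131023407), (0.10142803937196732, 0.05412943661212921), 73.84370422363281)
[[ 1.25e+02  2.40e+01  5.05e-01  5.32e-01  5.18e-01 -1.60e-02  4.60e-02]
 [ 1.29e+02  2.20e+01  5.05e-01  5.29e-01  5.17e-01 -2.10e-02  4.70e-02]
 [ 1.33e+02  2.80e+01  5.00e-01  5.31e-01  5.16e-01 -2.50e-02  4.60e-02]
 [ 1.37e+02  3.10e+01  4.96e-01  5.31e-01  5.14e-01 -3.00e-02  4.60e-02]
 [ 1.41e+02  3.60e+01  4.93e-01  5.34e-01  5.13e-01 -3.40e-02  4.60e-02]
 [ 1.45e+02  4.70e+01  4.85e-01  5.38e-01  5.11e-01 -3.80e-02  5.50e-02]
 [ 1.49e+02  5.00e+01  4.82e-01  5.39e-01  5.11e-01 -4.30e-02  5.70e-02]
 [ 1.53e+02  5.00e+01  4.81e-01  5.37e-01  5.09e-01 -4.70e-02  5.60e-02]
 [ 1.57e+02  5.00e+01  4.80e-01  5.36e-01  5.08e-01 -5.20e-02  5.60e-02]
 [ 1.61e+02  5.00e+01  4.79e-01  5.35e-01  5.07e-01 -5.60e-02  5.70e-02]
 [ 1.65e+02  5.00e+01  4.77e-01  5.33e-01  4.93e-01 -3.00e-02  2.70e-01]
 [ 1.69e+02  4.90e+01  4.76e-01  5.31e-01  5.04e-01 -6.50e-02  5.70e-02]
 [ 1.73e+02  5.00e+01  4.74e-01  5.30e-01  5.20e-01 -4.20e-02  2.71e-01]
 [ 1.77e+02 
[... 1054 characters left out ...]
.81e-01 -1.43e-01  5.80e-02]
 [ 2.37e+02  4.50e+01  4.53e-01  5.09e-01  4.79e-01 -1.48e-01  5.90e-02]]
foot px [array([ 0.484, -0.139,  0.06 ]), array([ 0.483, -0.144,  0.06 ]), array([ 0.482, -0.147,  0.059]), array([ 0.482, -0.15 ,  0.057]), array([ 0.477, -0.173, -0.   ]), array([ 0.476, -0.175,  0.001])]
wing [array([0.526, 0.032, 0.051]), array([0.531, 0.028, 0.052]), array([0.528, 0.019, 0.05 ]), array([0.525, 0.008, 0.051]), array([0.545, 0.032, 0.001]), array([0.518, 0.014, 0.049]), array([0.539, 0.01 , 0.017])]
mug 405 200 [ 0.624 -0.132  0.089]
mug 395 190 [ 0.62  -0.122  0.071]
mug 440 200 [ 0.662 -0.143  0.09 ]
mug 380 215 [ 0.609 -0.168  0.013]
mug 500 150 [ 0.774 -0.122  0.021]
```

Run:
```python
from h import *
h=np.array([.278,.9605,0]);foot=np.array([.480,-.151,.036]);a=.4
p,q=pose(foot,h,-UP,a,1,d=.10);move_to(list(p),list(q))
p,q=pose(foot,h,-UP,a,1);move_l(list(p),speed=.1,orientation=list(q))
s=state();print(s["ft_force"],s["ee_pos"]-p)
close();s=state();print(s["finger_gap"],s["finger_force"])
move_l(list(p+[0,0,.10]),speed=.1);s=state();print(s["finger_gap"],s["ft_force"],s["moment"],s["time"])
im=get_image("wrist");cv2.imwrite("pics/w2.png",np.array(im["frame"]))
```

```text
[-0.72804306 -0.29393978  0.30157173] [0.00057834 0.00012814 0.00077668]
0.05998324775014962 29.97491419315338
0.06008453188683309 [ 0.52206896 -0.63949263 -4.64361615] [ 0.36318647 -0.06719     0.00370057] 6.2333
```

View pics/w2.png

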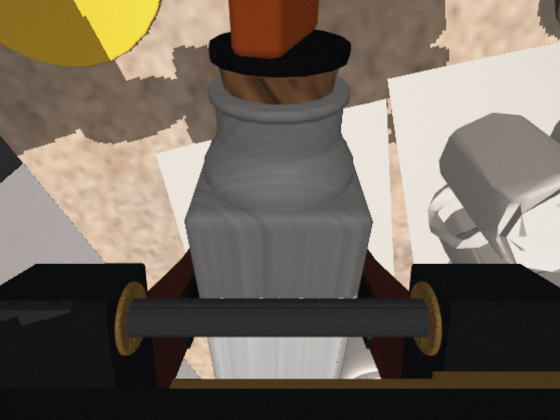

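The flask is held square between the fingers and aligned with the tool. Next I turn it upright along waypoints and lower it onto the mat, stopping on contact.

```bash
cat > place.py <<'E'
from h import *
a=.4;h0=np.array([.278,.9605,0]);t0=np.arctan2(h0[1],h0[0]);t1=np.pi/2
g0=np.array([.480,-.151,.136])+.068*h0; mat=np.array([.441,.260,0])
G1=np.array([0,1,0.]);final=mat-.006*G1
g1=final+[0,0,.068+.075]
W=[]
for k in(.33,.67,1):
    t=t0+(t1-t0)*k;h=np.array([np.cos(t),np.sin(t),0]);b=k*np.pi/2
    F=np.cos(b)*h+np.sin(b)*UP;G=-np.cos(b)*UP+np.sin(b)*h
    g=g0+(g1-g0)*k+[0,0,.09*(k<1)]
    W.append(pose(g-.068*F,F,G,a,1))
for p,q in W:print(p.round(3),ik(p,q))
for p,q in W:
    move_to(list(p),list(q));print(state()["finger_gap"],state()["time"])
f0=state()["ft_force"][2];q=W[-1][1]
im=get_image("scene");f=np.array(im["frame"]);cv2.imwrite("pics/s2.png",cv2.resize(f[60:240,120:360],(800,600),interpolation=cv2.INTER_CUBIC))
print(f0)
E
python3 place.py
```

```text
[0.48  0.028 0.217] [-0.1  -0.26  1.59  0.12  1.8   0.12]
[0.461 0.149 0.222] [-0.21 -0.34  1.76  0.66  1.75 -0.  ]
[0.441 0.264 0.139] [-0.19 -0.18  2.04  1.13  1.63 -0.34]
0.060018069315905975 6.925
0.05969785525520974 7.5083
0.05946636660923012 8.1333
-3.5730513065311955
```

View pics/s2.png

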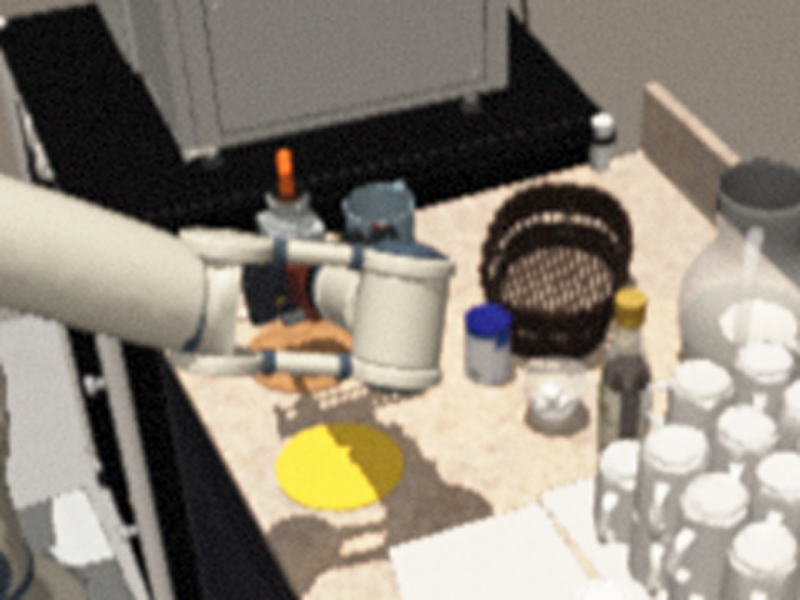

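The flask is upright over the mat, with the wing at (285,160). Everything else is in place. Lowering in small steps.

Run:
```python
from h import *
q=state()["ee_rot"];p=np.array([.441,.264,.139]);p,q=pose(np.array([.441,.254,.075]),UP,[0,1,0],.4,1);z0=p[2]
f0=state()["ft_force"][2]
move_l([*p[:2],z0-.060],speed=.08,orientation=list(q))
for d in np.arange(.062,.0745,.0015):
    move_l([*p[:2],z0-d],speed=.02);f=state()["ft_force"][2]-f0;print(round(d,4),round(f,2))
    if f>5:break
hold(.2);print(state()["ft_force"],state()["moment"])
gripper_open();hold(.4)
z=R.from_quat(q,scalar_first=True).as_matrix()[:,2]
p=state()["ee_pos"]-.14*z;move_l(list(p),speed=.12);print(state()["time"],state()["ee_pos"])
im=get_image("wrist");pickle.dump(im,open("w3.pkl","wb"));cv2.imwrite("pics/w3.png",np.array(im["frame"]))
```

```text
0.062 -0.41
0.0635 -0.08
0.065 -0.91
0.0665 -0.46
0.068 0.76
0.0695 9.48
[-3.11540295 -2.86831149  5.30960002] [-0.0603859   0.28277618  0.51156746]
13.125 [0.44069432 0.13562735 0.1233985 ]
```

View pics/w3.png

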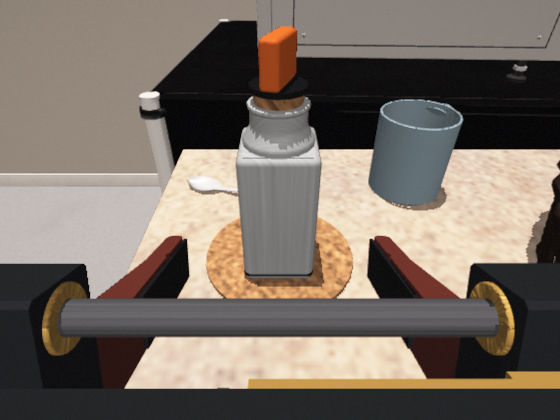

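The flask stands upright near the mat centre (foot edge at (280,272), mat centre about (280,258)), and the stopper is still loose with its wing pointing mostly along +y. Next, an overhead look for the axis, wing angle and mat centring.

Run:
```python
from h import *
p=state()["ee_pos"];move_l([p[0],p[1],.36],speed=.2)
t=np.radians(72);q=quat([np.cos(t),np.sin(t),0],-UP);pos=[.425,.21,.40];print(ik(pos,q),ik([.441,.26,.19],q),ik([.441,.26,.19],quat([np.cos(t-1.4),np.sin(t-1.4),0],-UP)))
move_to(pos,list(q));hold(.2)
im=get_image("wrist");pickle.dump(im,open("w4.pkl","wb"));f=np.array(im["frame"]);cv2.imwrite("pics/w4.png",f)
P=pts(im);hsv=cv2.cvtColor(f,cv2.COLOR_BGR2HSV)
o=(hsv[...,0]<12)&(hsv[...,1]>180)&(P[...,2]>.185)&(P[...,2]<.21)
b=P[o];print(o.sum(),np.median(b[:,2]),cv2.minAreaRect(b[:,:2].astype(np.float32)))
t=b[b[:,2]>np.median(b[:,2])-.002];print(cv2.minAreaRect(t[:,:2].astype(np.float32)))
print(state()["time"],state()["joint_pos"])
```

```text
[ 0.39 -0.14  1.15 -0.    2.13  0.7 ] [ 0.47 -0.15  1.54 -0.    1.75  0.78] [ 0.47 -0.15  1.54 -0.    1.75  2.18]
227 0.19832498290455872 ((0.4420250952243805, 0.2609424293041229), (0.03924832493066788, 0.013619315810501575), 71.69524383544922)
((0.44166138768196106, 0.2610560655593872), (0.03926577791571617, 0.01264360174536705), 72.07978820800781)
15.85 [ 3.84753916e-01 -1.38595857e-01  1.15024118e+00  4.48989961e-04
  2.13184745e+00  7.01042974e-01]
```

View pics/w4.png

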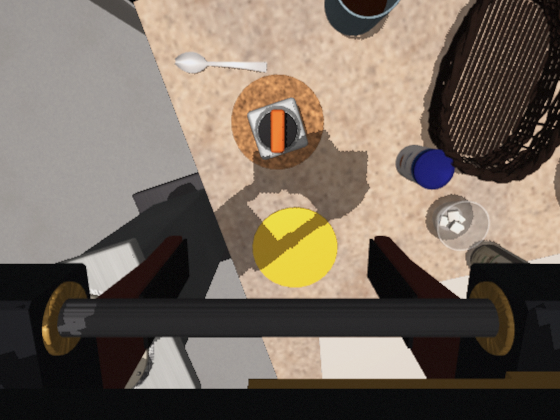

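The overhead view shows the orange wing at (278,131), with the flask inside the cork mat centred at (278,122). The wing is centred at (0.442,0.261), its top is at z 0.198 (expected 0.199) and it points at 72°, so about 1.26 rad remains to square. Now I grip, press and turn.

Run:
```python
from h import *
t=np.radians(72);q=list(quat([np.cos(t),np.sin(t),0],-UP));x,y=.4418,.261
move_to([x,y,.26],q);move_l([x,y,.179],speed=.08);hold(.2)
s=state();f0=s["ft_force"].copy();m0=s["moment"].copy();print("open",f0,s["ee_pos"])
close();s=state();print("gap",s["finger_gap"],s["ft_force"]-f0)
z=.179
while z>.160:
    z-=.001;move_l([x,y,z],speed=.02);s=state();f=s["ft_force"]-f0
    print(round(z,3),s["ee_pos"][2].round(4),f.round(1))
    if f[2]>22:break
j=np.array(s["joint_pos"]);z0=z
for k in range(1,15):
    j[5]+=.1
    movej(list(j));s=state();f=s["ft_force"]-f0
    print(k,f.round(1),(s["moment"]-m0).round(3),s["ee_pos"].round(4),s["joint_pos"][5].round(3),s["finger_gap"].round(4))
    if k>=11 and abs((s["moment"]-m0)[2])>.6:break
    if f[2]<14 or f[2]>45:print("force!");break
print(s["time"])
im=get_image("wrist");pickle.dump(im,open("w5.pkl","wb"))
```

```text
open [ 0.09115943 -1.0825999   0.36319958] [0.44199605 0.26112447 0.17957017]
gap 0.013955859074205837 [-1.82967043  1.69917821  0.36932638]
0.178 0.1788 [-1.5  0.9  3.9]
0.177 0.1781 [-1.8  0.3  5.5]
0.176 0.1772 [-1.7  0.4  6.2]
0.175 0.1762 [-2.6  1.1  5.5]
0.174 0.1752 [-2.9  0.5  6.6]
0.173 0.1742 [-1.7  0.1  6.8]
0.172 0.1732 [-2.   0.8  6.2]
0.171 0.1722 [-2.4  0.1  5.9]
0.17 0.1719 [-3.8  0.5  9.9]
0.169 0.1719 [-4.7 -0.6 12.2]
0.168 0.1719 [-4.7 -0.4 15.5]
0.167 0.1718 [-5.5 -1.6 20.1]
0.166 0.1718 [-6.6 -1.1 23.3]Traceback (most recent call last):
  File "<stdin>", line 15, in <module>
AttributeError: 'float' object has no attribute 'round'
```

Pressed home: 7 mm of travel, then a firm stop at 23 N. The script died only on a print call. For the turn I'll use commanded poses, so the press is kept up.

Run:
```python
from h import *
x,y=.4418,.261;f0=np.array([.09,-1.08,.36]);s=state();print((s["ft_force"]-f0).round(1),s["moment"].round(3),s["joint_pos"][5])
z=.166
for k in range(1,15):
    t=np.radians(72)-.1*k
    move_to([x,y,z],list(quat([np.cos(t),np.sin(t),0],-UP)));s=state();f=s["ft_force"]-f0
    print(k,f.round(1),s["moment"].round(3),s["ee_pos"].round(4),round(float(s["joint_pos"][5]),3))
    if k>=11 and abs(s["moment"][2])>.6:break
    if f[2]<17:z-=.001
    if f[2]>40:print("force!");break
print(s["time"])
im=get_image("wrist");pickle.dump(im,open("w5.pkl","wb"))
```

```text
[0.9 1.4 2.6] [-0.038  0.15  -0.065] 0.8789127711186014
1 [-2.8  1.  20.7] [-0.117  0.638 -0.075] [0.4432 0.262  0.1709] 0.879
2 [-2.5  0.6 21.4] [-0.049  0.555 -0.13 ] [0.4433 0.2619 0.1709] 0.979
3 [-2.2  1.2 20.3] [-0.102  0.483 -0.077] [0.4434 0.2619 0.1709] 1.079
4 [-2.2  0.1 20.7] [-0.172  0.466 -0.097] [0.4435 0.2618 0.1709] 1.179
5 [-1.4 -0.4 20.4] [-0.183  0.382 -0.156] [0.4436 0.2617 0.1708] 1.279
6 [-1.5 -0.6 19.4] [-0.252  0.365 -0.086] [0.4436 0.2616 0.1709] 1.379
7 [-1.2  0.5 19.9] [-0.358  0.379 -0.178] [0.4437 0.2615 0.1709] 1.479
8 [-2.  -0.3 19.7] [-0.389  0.273 -0.114] [0.4438 0.2614 0.1709] 1.579
9 [-0.6 -0.9 19.7] [-0.426  0.263 -0.134] [0.4438 0.2613 0.1709] 1.679
10 [-0.4 -1.8 20. ] [-0.516  0.324 -0.086] [0.4438 0.2612 0.1709] 1.779
11 [-0.7 -1.4 19.8] [-0.572  0.306 -0.113] [0.4439 0.2611 0.1709] 1.879
12 [-0.9 -1.5 19.6] [-0.632  0.239 -0.147] [0.4439 0.261  0.1709] 1.979
13 [-0.3 -2.7 20.1] [-0.701  0.261 -0.108] [0.4439 0.2609 0.1709] 2.079
14 [-1.4 -1.6 20.3] [-0.603  0.271 -0.106] [0.4438 0.2611 0.1709] 2.179
25.9833
```

Turned 1.4 rad at a steady 20 N. I'll ease off the press, release, retreat and compare the wing with the flask's sides from above.

Run:
```python
from h import *
p=state()["ee_pos"];move_l([p[0],p[1],.1712],speed=.02);hold(.2);gripper_open();hold(.3)
move_l([p[0],p[1],.27],speed=.12)
t=np.radians(72);q=quat([np.cos(t),np.sin(t),0],-UP)
move_to([.425,.21,.36],list(q));hold(.2)
im=get_image("wrist");pickle.dump(im,open("w6.pkl","wb"));f=np.array(im["frame"])
P=pts(im);hsv=cv2.cvtColor(f,cv2.COLOR_BGR2HSV)
o=(hsv[...,0]<12)&(hsv[...,1]>180)&(P[...,2]>.17)&(P[...,2]<.21)
b=P[o];print("wing",o.sum(),np.median(b[:,2]),cv2.minAreaRect(b[:,:2].astype(np.float32)))
c=(P[...,2]>.105)&(P[...,2]<.135)&(np.hypot(P[...,0]-.442,P[...,1]-.261)<.06)
b=P[c];print("body",c.sum(),cv2.minAreaRect(b[:,:2].astype(np.float32)))
print(state()["time"])
v,u=np.argwhere(o).mean(0).astype(int);v=max(v,75)
cv2.imwrite("pics/w6.png",cv2.resize(f[v-75:v+75,u-100:u+100],(800,600),interpolation=cv2.INTER_CUBIC))
```

```text
wing 330 0.19105221679079004 ((0.4438917934894562, 0.2614835798740387), (0.013597525656223297, 0.041010674089193344), 81.86111450195312)
body 1440 ((0.4433951675891876, 0.2613332271575928), (0.060017671436071396, 0.06005885452032089), 82.1519546508789)
30.7167
```

View pics/w6.png

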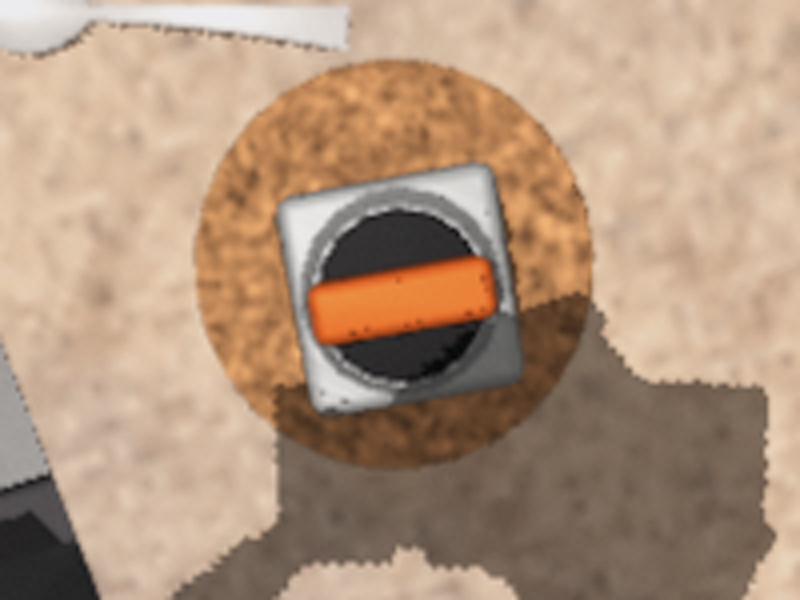

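The wing at (400,300) is square to the flask's sides (81.9° against 82.2°). Its top is at 0.191, which is home, and the axis is about 3 mm from the mat centre. The arm is clear, so I hand in.

```bash
python3 -c "
from bench import *
print(job_done())"
```

```text
the job is handed in; nothing more can be done
None
```

The job is handed in: the flask stands upright about 3 mm from the middle of the cork mat, with the stopper pressed fully home and turned clockwise to its stop; no verdict was returned, and I never touched the bystanders but didn't re-measure their positions.

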